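# Set up an engraving block under the spindle

## Task

Set up the engraving machine for the next plate, in this order: raise the lift lever on its head fully, lay the brass-faced wooden block brass side up in the channel of the bed and slide it under the raised cutter right up to the end stop, swing the speed lever on the control box in line with the brass index tab, and last lower the lift lever fully so that the cutter rests on the plate. Let go of each thing before starting on the next. Leave the index tab where it is set, and do not shift or tip the other things on the bench.

Things in the scene. Friction and masses are not known exactly. Their poses are not given: they have to be found in the camera images.
- bed_seat (a point): Point on the machine's aluminium bed, 35 mm above the table, where the middle of the block's underside lies when fully home. Axes: x across the channel, y along it to the end stop and column, z up. Channel 58 mm wide between rails 6 mm high, 10 mm thick, from y = -160 to +80 mm, open at the -y end. Nothing is over the bed at y below 17 mm. Grey base plate: x -85..85, y -168..168 mm, 20 mm high.
- end_stop (a point): Middle of the end stop's face (70 mm wide, 18 mm high), at bed height, 75 mm along +y from bed_seat, same axes. Behind it: white column (y 97 to 163 mm from bed_seat, 215 mm high, with a motor on top up to 260 mm); the white head overhangs the bed: y from 17 mm, x within 30 mm, underside 120 mm over the bed (its cutter collar 103 mm), top 215 mm above the table.
- block: Loose block to be engraved: wooden backing with a thin brass plate on top, 50 mm (its x) x 150 mm (its y) x 25 mm high, 0.2 to 0.4 kg. Origin at the centre of its underside, z up. Either end may go to the stop.
- lift_lever (a joint): Angle (rad) of the lift lever on the front of the head: 0 = fully lowered (lever slopes 0.6 rad below level), 1.2 = fully raised (0.6 rad above level). It turns about a level pivot, stays where it is left (about 2 N at the knob), and raises the cutter by 26 mm over its travel.
- lift_knob (a point): Centre of the knob on the end of the lift lever, 100 mm from the pivot: a black cylinder 24 mm in diameter and 26 mm long, its axis along the bed_seat y axis, on a steel bar 10 x 10 mm. Its own -x axis points along the lever from pivot to knob.
- lift_pivot (a point): Pivot of the lift lever, at the head's front face (on the bed_seat -x side), 190 mm above the table. Its axes are those of bed_seat. The knob swings in the plane of this point's x and z, on the -x side; raising turns it upwards.
- nose_tip (a point): Tip of the cutter, a sprung steel nose 12 mm in diameter under the head; with the lever lowered and no block it stands 13 mm over the bed, so that the 25 mm high block cannot pass; with the lever raised 39 mm over the bed. On the block it gives way by 12 mm and presses with about 2 to 3 N.
- nose: The cutter nose itself, origin at its tip, z up.
- speed_lever (a joint): Angle (rad) of the speed lever on the control box (a grey box 150 x 190 x 40 mm, top at 40 mm): 0 to 2.0, turning clockwise seen from above as it grows. It stays where it is left (about 1.5 N at the knob).
- speed_pivot (a point): Vertical pivot of the speed lever and of the index tab, 50 mm above the table. Axes of the control box: its -x is the direction of both at 1.0 rad.
- speed_knob (a point): On the speed lever (flat steel bar 115 mm long at 50 mm height): middle of its upright black handle post, 22 mm in diameter, reaching from 53 to 95 mm above the table, 92 mm from the pivot. This point is 74 mm above the table; its own -x axis points along the lever away from the pivot.
- tab_tip (a point): On the index tab, a brass pointer flat on the control box: a thin strip under the lever from the pivot outwards, with an end piece 22 x 12 x 10 mm. The point is on top of the end piece, 52 mm above the table, 121 mm from the pivot; its own -x axis points along the tab away from the pivot. The tab is clamped anywhere from 0.85 to 1.75 rad; the lever passes over the strip, inside the end piece.
- bench_block: Bystander: steel block 75 x 75 x 22 mm, origin at the centre of its underside.
- hammer: Bystander: hammer 200 mm long, lying, handle towards its -x.
- pliers: Bystander: pliers 150 mm long with black grips, lying along its x.
- mug: Bystander: white mug 80 mm wide, 90 mm high, origin at the centre of its underside.
- ring_stand: Bystander: wooden ring cone on a round foot 70 mm wide, 140 mm high, origin at the centre of its underside.
- bowl: Bystander: steel bowl 100 mm wide, 35 mm high, origin at the centre of its underside.
Things that resemble listed ones, but are neither listed nor needed, are in the scene too. Of the things shaped like the block, the wooden one is meant.

How it is judged:
By the outcome, as a careful person would: the job done as asked, in the order asked, and still so for the second after the job is handed in, with the robot touching nothing.
It also fails if it takes over 72 s, if anything falls off the work surface, if the arm or the gripper's body presses on something with over 40 N, if the wrist force passes 120 N, or if a joint passes its speed limit or range.

## Robot

A 6-joint arm with a two-finger parallel gripper is mounted at the origin on the work surface. World frame = base frame: x ahead of the robot, y to its left, z up, the work surface at z = 0. Lengths are in mm, angles in rad, forces in N, time in s.
With the tool pointing down it reaches from about 325 to 775 mm from the base axis. Payload 5.5 kg.
Tool frame: the origin (TCP) lies at the centre of the arm's flange, where the gripper is bolted on; the fingertips stand tip_extent ahead of it and the grasp point (between the pads) lies 163 mm ahead of it (tip_extent is the distance from the TCP to the fingertips, in mm); z points along the fingers, y is the line along which they close (so a half turn about z gives the same grasp; the last joint's range is limited). The gripper opens to 88 mm and grips with 3 to 60 N. Pads are 20 mm wide; open, the fingers measure 115 mm over their backs; the gripper's body (75 mm by 178 mm) begins 61 mm behind the grasp point.
Start: joints at [-1.256, 0.091, 1.231, -0, 1.82, -0.057], TCP at [217.977, -559.021, 404.631] pointing down, gripper open.
Joint ranges: [-2.87, 2.87], [-0.86, 2.18], [0.17, 2.46], [-1.51, 4.65], [0.06, 2.69], [-2.65, 2.65]. Speed limits (rad/s): [2.57, 2.57, 3.01, 3.14, 3.14, 3.14].

## Interface

Orientations are given as a unit quaternion [w, x, y, z].
In Python, from bench import * gives the robot as it stands.
- The arm moves only by the tool move_arm, never from a script. Its argument "deltas" is a list of rows, each a list of 3 entries, a list of its own where there are three numbers: the shift along the tool's x, y, z in cm, then the turn, a rotation vector about the tool's x, y, z in rad, then the finger opening in cm, from 0 to 8.78. A call has exactly 8 rows; each row is the pose to reach, as a shift and turn from the pose commanded when the call began, along the tool's axes at that moment; what a row does not reach only later rows make up. A row lasts 1/10 s, in which the tool goes at most 50 mm and 8.59 degrees, less where a joint would pass 70% of its speed; a pose out of reach is approached as far as the arm can. A call with a gripper value outside its range is refused whole. The fingers move at their own pace and stop on an object; "squeeze" is the grip in N (left out, the last holds). Time passes only in rows, so rows that repeat a pose let the fingers close, or fill a call up. It gives the time, the measured TCP pose, the force, the opening and the grip force at its end, in the units of the state.
- sense(): the state, without advancing time (a new reading comes with each control period).
- get_image(name): name is "side" or "top" or "wrist"; returns the picture (480x640x3 uint8, red, green, blue); there is no depth.
- camera_params(name): a dict with "fx", "fy", "cx", "cy" (pixels), "rvec" (rotation vector, rad) and "tvec" (3), from world to camera coordinates, as OpenCV has them. Camera axes: x right, y down, z forward; pixel columns grow to the right and rows downward; lengths in mm; the calibration is good to about 2 mm. A picture is of the moment at which its call begins: read the wrist's pose just before it. camera_params takes no time and is no camera call; for the wrist camera it gives the pose at the moment of the call.
- job_done(): hands the job in; it is judged then, once.
Trained networks look in the newest picture that a camera, given by its name, has taken for a name from the list of things; names that differ only in an ending like _2 or _b are one class to them, and where a whole thing is asked for, a point or a joint stands for the part that bears it (a point fixed in the world has none). Each returns a list of dicts, best first, with "confidence" (0 to 1); they miss things now and then, are a little off and sometimes report something else, mostly with a low value. They report only what shows in the picture. A call takes as long as a camera call. They do not tell look-alikes from the thing itself.
- outline_of(query, camera): "pixels" (480x640 bool, what is visible of it) and "location" ([column, row] in pixels, amid what is visible of it).
The state is a dict: "t": time; "joint_pos": joint angles; "joint_vel": joint speeds; "joint_efforts": joint torques, N m; "tool_pos": TCP position; "ee_rot": TCP orientation; "ft_force": force on the tool from outside, world axes, zero at the start; "torque": the same for the moment, N m; "finger_gap": finger opening in mm; "finger_force": force on a finger pad.
Only numpy, scipy, OpenCV 4.12 (cv2) and the standard library are available. Lean on these libraries where they do the work, as an engineer would, in place of code of your own. Each camera call takes 0.05 s, during which the arm holds its last target. There are 200 camera calls.

## Working session

There is one attempt and no reset: what is moved stays moved. The work goes in short steps, Python scripts to look and compute and a tool call to move; the robot and the scene stay as the last step left them, time stands still between calls to the robot, and variables do not carry over. Pictures are saved under pics/ and viewed, at most 10 in all, crops included, and the job is handed in when it is done.

Besides the shell and the picture viewer there is one more tool, called after ">>>" in YAML: its name, and indented under it one key for each argument. move_arm: Moves the arm, as the interface text tells. Its arguments: {"type":"object","properties":{"deltas":{"type":"array"},"squeeze":{"type":"number"}},"required":["deltas"]}

```bash
mkdir -p pics; ls; python3 - <<'E'
from bench import *
import cv2
for n in("side","top"):
    cv2.imwrite(f"pics/{n}0.png",cv2.cvtColor(get_image(n),cv2.COLOR_RGB2BGR))
s=sense();print(s)
for n in("side","top","wrist"):print(n,camera_params(n))
E
```

```text
pics
{'t': 0.1, 'joint_pos': array([-1.25567397e+00,  9.18004980e-02,  1.23174838e+00, -1.88645983e-05,
        1.81979989e+00, -5.67377618e-02]), 'joint_vel': array([ 2.06491224e-03, -3.17980411e-03, -3.29946069e-03,  1.35115895e-05,
       -2.24717039e-04, -2.31701739e-04]), 'joint_efforts': array([ 3.78364610e-03, -4.47857630e+01, -4.07570779e+01,  7.01184268e-02,
        2.84522830e-02, -9.40780433e-05]), 'tool_pos': array([ 218.00168665, -559.0566991 ,  403.61918332]), 'ee_rot': array([-8.69560101e-04,  9.82764794e-01,  1.84858293e-01, -1.22189947e-04]), 'ft_force': array([ 0.42860879, -0.35167097,  0.1894534 ]), 'torque': array([0.01901293, 0.00139403, 0.018299  ]), 'finger_force': 0.0, 'finger_gap': 88.08872280538716}
side {'fx': 439.61104259631077, 'fy': 439.61104259631077, 'cx': 322.2074102779453, 'cy': 239.74890112449805, 'rvec': array([ 0.28324178, -2.80435768,  1.18409322]), 'tvec': array([ 500.94929348,  187.10682706, 1033.0078504 ])}
top {'fx': 438.72630641317386, 'fy': 438.72630641317386, 'cx': 318.4196704538488, 'cy': 244.90675879440934, 'rvec': array([ 2.15252762, -2.18407234,  0.11815521]), 'tvec': array([ -38.85148112,  496.33358824, 1327.38445254])}
wrist {'fx': 426.593138507413, 'fy': 426.593138507413, 'cx': 318.17495537345087, 'cy': 241.7294083595333, 'rvec': array([-2.37813866,  1.623264  ,  0.25060701]), 'tvec': array([-600.35526499,  -37.10636555,  390.77217925])}
```

View pics/top0.png

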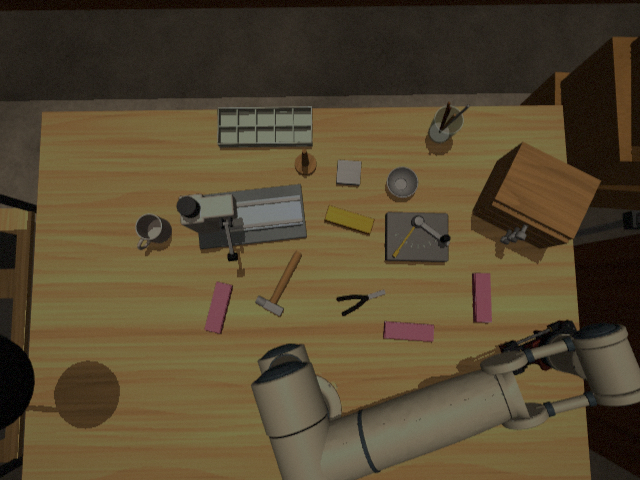

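View pics/side0.png

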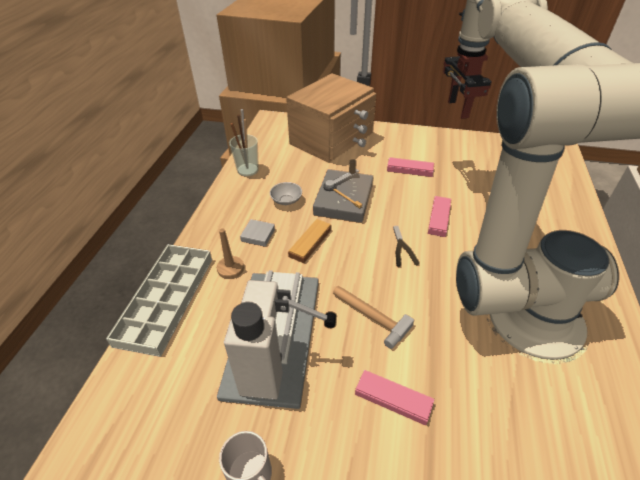

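The top view shows the machine at about (250,217) with its column to the left (+y world). The brass-topped block is at (349,219) and the control box at (417,237). The tab points lower-left, the speed lever lower-right with its knob at (445,240), and the lift knob is at (233,257). The pink blocks are look-alikes.

```bash
cat > h.py <<'E'
from bench import *
import numpy as np, cv2
from scipy.spatial.transform import Rotation as R
def K(p): return np.array([[p['fx'],0,p['cx']],[0,p['fy'],p['cy']],[0,0,1.]])
def ray(n,px,p=None):
    p=p or camera_params(n); M=cv2.Rodrigues(p['rvec'])[0]
    d=M.T@np.linalg.inv(K(p))@np.array([px[0],px[1],1.]); return -M.T@p['tvec'],d
def unproj(n,px,z,p=None):
    c,d=ray(n,px,p); return c+d*(z-c[2])/d[2]
def proj(n,X,p=None):
    p=p or camera_params(n); return cv2.projectPoints(np.float64(X).reshape(-1,1,3),p['rvec'],p['tvec'],K(p),None)[0][:,0]
def tri(pa,pb,a='top',b='side'):
    c1,d1=ray(a,pa);c2,d2=ray(b,pb)
    d1/=np.linalg.norm(d1);d2/=np.linalg.norm(d2)
    s=np.linalg.lstsq(np.c_[d1,-d2],c2-c1,rcond=None)[0]
    x,y=c1+s[0]*d1,c2+s[1]*d2; return (x+y)/2,np.linalg.norm(x-y)
E
python3 - <<'E'
from h import *
np.set_printoptions(precision=1,suppress=True)
im={n:get_image(n) for n in('top','side')}
for q in('block','lift_knob','lift_lever','speed_lever','speed_knob','tab_tip','nose','bench_block','hammer','ring_stand','bowl','pliers','mug'):
    for n in im:
        for o in outline_of(q,n)[:4]:
            if o['confidence']<.3: continue
            m=o['pixels'].astype(np.uint8); r=cv2.minAreaRect(cv2.findNonZero(m))
            print(q,n,round(o['confidence'],2),np.array(o['location']),m.sum(),np.array(r[0]),np.array(r[1]),r[2])
            if n=='top' and o['confidence']>.5: print('   ',*[unproj(n,c,{'block':25}.get(q,50))[:2] for c in cv2.boxPoints(r)])
t=cv2.cvtColor(im['top'],cv2.COLOR_RGB2BGR)[165:275,190:460]
cv2.imwrite('pics/topc.png',cv2.resize(t,(799,326),interpolation=cv2.INTER_CUBIC))
E
```

```text
block top 0.94 [348.4 217.4] 810 [348.8 219.4] [48. 17.] 17.10272979736328
    [572.1 -62.7] [623.1 -79.1] [ 576.5 -221. ] [ 525.8 -204.1]
block top 0.66 [484.2 292.7] 911 [481.5 297. ] [48.6 18.6] 88.02507019042969
    [ 402.2 -514.5] [ 403.3 -571.6] [ 256.2 -568.5] [ 255.1 -512. ]
block top 0.63 [409.6 326.8] 834 [408.6 330.4] [50.3 17.9] 5.710592269897461
    [ 213.9 -236. ] [ 267. -243.] [ 249.8 -394.5] [ 196.8 -386.9]
block top 0.63 [214.5 307.4] 792 [218.3 306.8] [16.8 48.5] 14.470293045043945
    [247.3 303.4] [388.6 268.2] [375.1 218.4] [234.1 254.2]
block side 0.81 [394.4 398.6] 2173 [394.6 396.7] [79.7 28.4] 23.198591232299805
block side 0.79 [408.4 164.3] 640 [410.3 166.2] [46.3 14.7] 7.4958577156066895
block side 0.58 [311.3 242.2] 934 [309.4 240.4] [20.  50.4] 39.47245788574219
block side 0.57 [440.4 217.5] 658 [439.7 216. ] [17.9 38.6] 9.462322235107422
lift_knob top 0.56 [228.3 248.3] 216 [231.1 242. ] [36.8 11.2] 84.47245788574219
    [560.7 241.4] [563.6 207.4] [451.6 196.1] [448.8 229.8]
lift_lever top 0.51 [230.5 244.1] 189 [231.1 242.3] [35.5  9.4] 84.093849182128
[... 1661 characters left out ...]
[229.5 265.7] 770 [224.  255.7] [50.  27.3] 59.30027770996094
bowl side 0.74 [271.  338.8] 11008 [277.1 341.5] [104.4 144.4] 15.945395469665527
bowl side 0.64 [285.8 190.9] 602 [285.5 193. ] [22. 31.] 90.0
bowl side 0.51 [398.4 245.7] 400 [405.6 244.7] [41.1 23.1] 83.9909896850586
pliers top 0.87 [358.8 297.2] 338 [361.9 298.4] [19.  47.1] 71.56504821777344
    [336.2 -98.1] [ 378.7 -233.3] [ 324.7 -249.7] [ 282.6 -115. ]
pliers side 0.93 [399.3 247. ] 374 [406.5 245. ] [39.3 23.1] 86.53176879882812
mug top 0.75 [152.1 228.7] 914 [152.8 230. ] [35.6 35.1] 83.6598129272461
    [595.3 517.2] [605.8 411.1] [497.  396.9] [486.7 502.1]
mug side 0.66 [245.2 457.6] 2140 [245.5 455. ] [48. 51.] 90.0
```

View pics/topc.png

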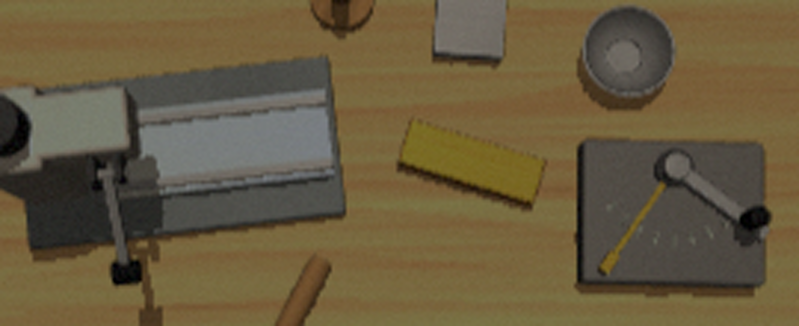

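Crop (scale 2.96, offset (190,165)): the base plate corners are at (327,57), (345,215) and (32,249), and the lift knob at (126,271). The speed pivot is at (677,166), its knob at (753,218), and the tab end at (605,266). The block is brass up, with corners (412,120), (547,160), (532,206), (399,168).

```bash
python3 - <<'E'
from h import *
from scipy.optimize import least_squares
np.set_printoptions(precision=1,suppress=True)
f=lambda x,y:(190+(x+.5)/2.959-.5,165+(y+.5)/2.9636-.5)
P=[((85,-168,20),f(327,57)),((-85,-168,20),f(345,215)),((-85,168,20),f(32,249)),((29,-160,41),f(325,103)),((-29,-160,41),f(333,168))]
S=[((-85,168,20),(301,409)),((85,168,20),(222,402)),((-85,-168,20),(318,278))]
def T(v,L):
    c,s=np.cos(v[2]),np.sin(v[2]); return np.array([(v[0]+c*x-s*y,v[1]+s*x+c*y,z) for x,y,z in L])
def res(v): return np.r_[(proj('top',T(v,[p[0] for p in P]))-[p[1] for p in P]).ravel(),.7*(proj('side',T(v,[p[0] for p in S]))-[p[1] for p in S]).ravel()]
r=least_squares(res,[560,120,0.05],loss='soft_l1');print(r.x[:2],'%.3f'%r.x[2],res(r.x))
print('liftknob',tri(f(126,271),(330,320)))
k=tri(f(126,271),(330,320))[0]; v=r.x;c,s=np.cos(v[2]),np.sin(v[2]);d=k[:2]-v[:2];print('in bed',c*d[0]+s*d[1],-s*d[0]+c*d[1])
pv=unproj('top',f(677,166),55);ta=unproj('top',f(605,266),52);kn=unproj('top',f(754,215),90)
print('speed',pv,ta,np.hypot(*(ta-pv)[:2]),kn,np.hypot(*(kn-pv)[:2]))
print('box',*[unproj('top',f(*q),40)[:2] for q in((582,141),(763,141),(765,288),(581,287))])
B=[unproj('top',f(*q),25)[:2] for q in((412,120),(547,160),(532,206),(399,168))];print(B,np.mean(B,0))
p=camera_params('wrist');st=sense();M=cv2.Rodrigues(p['rvec'])[0];q=st['ee_rot'];Rt=R.from_quat(q[[1,2,3,0]]).as_matrix()
print('cam in tool',Rt.T@(-M.T@p['tvec']-st['tool_pos']),'axes',Rt.T@M.T, Rt)
import bench;print([a for a in dir(bench) if 'tip' in a.lower()], globals().get('tip_extent'))
E
```

```text
[587.8 167. ] 0.107 [-0.2 -0.   0.1 -0.1 -1.9  1.5 -0.2  0.8 -0.7 -2.7  0.5 -1.5 -3.4 -2.
  0.8 -0.2]
liftknob (array([454.8, 197. , 142.1]), np.float64(0.8483469574220428))
in bed -129.02118449178354 44.095202795120564
speed [ 562.3 -351.1   55. ] [ 460.8 -274.2   52. ] 127.3335840920628 [ 506.4 -417.7   90. ] 86.95385988293201
box [ 592.4 -256.7] [ 589.7 -445.2] [ 436.7 -440.3] [ 440.5 -251. ]
[array([620. , -80.6]), array([ 575.4, -221.7]), array([ 527. , -204.6]), array([569.2, -66.1])] [ 572.9 -143.3]
cam in tool [82.7  0.5 20.2] axes [[ 0.  -1.  -0.3]
 [ 1.   0.   0. ]
 [-0.  -0.3  1. ]] [[ 0.9  0.4  0. ]
 [ 0.4 -0.9  0. ]
 [ 0.  -0.  -1. ]]
['tip_extent'] 182.0
```

```bash
cat >> h.py <<'E'
def go(*targets):
    """targets (x,y,z,yaw of tool x axis): prints deltas from the present pose, tool pointing down"""
    s=sense();q=s['ee_rot'];R0=R.from_quat(q[[1,2,3,0]])
    x=R0.apply([1,0,0]);yaw=np.arctan2(x[1],x[0])
    print('t%.1f pos %s yaw %.3f f %s gap %.1f j6 %.2f'%(s['t'],s['tool_pos'].round(1),yaw,s['ft_force'].round(1),s['finger_gap'],s['joint_pos'][5]))
    for t in targets:
        Rt=R.from_euler('z',t[3])*R.from_euler('x',np.pi)
        print((R0.inv().apply(np.array(t[:3])-s['tool_pos'])/10).round(2).tolist(),(R0.inv()*Rt).as_rotvec().round(3).tolist())
E
python3 -c "
from h import *
go((430,150,420,np.pi+.107))"
```

```text
t1.5 pos [ 218.  -559.   404.6] yaw 0.372 f [-0.   0.  -0.6] gap 87.7 j6 -0.06
[45.51, -58.36, -1.53] [0.0, -0.0, -2.877]
```

>>> move_arm:
  deltas:
    - [[5,-4,-1.5],[0,0,-0.14],6]
    - [[10,-9,-1.5],[0,0,-0.28],6]
    - [[14,-14,-1.5],[0,0,-0.42],6]
    - [[17,-18,-1.5],[0,0,-0.57],6]
    - [[20,-22,-1.5],[0,0,-0.71],6]
    - [[23,-26,-1.5],[0,0,-0.85],6]
    - [[26,-30,-1.5],[0,0,-1.0],6]
    - [[29,-34,-1.5],[0,0,-1.14],6]

```text
t: 2.3
tool_pos: [351.0, -182.9, 419.8]
ee_rot: [0.0, 0.726, 0.688, 0.0]
ft_force: [0.5, -1.0, 0.1]
finger_gap: 59.8
finger_force: 0.0
```

```bash
python3 -c "
from h import *
go((430,150,420,np.pi+.107))"
```

```text
t2.3 pos [ 351.  -182.9  419.8] yaw 1.517 f [ 0.5 -1.   0.1] gap 59.8 j6 -0.51
[33.66, 6.11, -0.03] [0.0, 0.001, -1.731]
```

>>> move_arm:
  deltas:
    - [[4,1,0],[0,0,-0.14],6]
    - [[9,2,0],[0,0,-0.29],6]
    - [[14,3,0],[0,0,-0.44],6]
    - [[19,4,0],[0,0,-0.58],6]
    - [[24,5,0],[0,0,-0.73],6]
    - [[29,5.5,0],[0,0,-0.88],6]
    - [[32,6,0],[0,0,-1.02],6]
    - [[33.7,6.1,0],[0,0,-1.17],6]

```text
t: 3.1
tool_pos: [431.9, 150.8, 419.3]
ee_rot: [-0.0, 0.223, 0.975, 0.0]
ft_force: [-0.5, -0.6, -1.1]
finger_gap: 60.0
finger_force: 0.0
```

```bash
python3 -c "
from h import *
go((430,150,420,np.pi+.107))"
```

```text
t3.1 pos [431.9 150.8 419.3] yaw 2.691 f [-0.5 -0.6 -1.1] gap 60.0 j6 -0.86
[0.14, -0.16, -0.07] [0.0, -0.001, -0.558]
```

>>> move_arm:
  deltas:
    - [[0,0,0],[0,0,-0.14],6]
    - [[0,0,0],[0,0,-0.28],6]
    - [[0,0,0],[0,0,-0.42],6]
    - [[0,0,0],[0,0,-0.56],6]
    - [[0,0,0],[0,0,-0.56],6]
    - [[0,0,0],[0,0,-0.56],6]
    - [[0,0,0],[0,0,-0.56],6]
    - [[0,0,0],[0,0,-0.56],6]

```text
t: 3.9
tool_pos: [431.9, 148.0, 419.6]
ee_rot: [0.0, -0.049, 0.999, 0.0]
ft_force: [0.6, -0.0, 0.1]
finger_gap: 60.0
finger_force: 0.0
```

```bash
python3 - <<'E'
from h import *
go((430,150,420,np.pi+.107))
p=camera_params('wrist')
im=cv2.cvtColor(get_image('wrist'),cv2.COLOR_RGB2BGR);cv2.imwrite('pics/w1.png',im)
import pickle;pickle.dump(p,open('w1.pkl','wb'))
for q in('block','lift_knob','lift_lever'):
    for o in outline_of(q,'wrist')[:3]:
        if o['confidence']>.3: print(q,o['confidence'],o['location'],o['pixels'].sum(),cv2.minAreaRect(cv2.findNonZero(o['pixels'].astype(np.uint8))))
E
```

```text
t3.9 pos [431.9 148.  419.6] yaw -3.043 f [ 0.6 -0.   0.1] gap 60.0 j6 -1.41
[0.17, 0.22, -0.04] [0.0, 0.0, -0.009]
block 0.78 [471.7, 78.7] 10920 ((469.9706115722656, 73.88235473632812), (66.1152114868164, 187.43153381347656), 22.833650588989258)
block 0.61 [45.2, 324.4] 5454 ((42.36366653442383, 322.5135498046875), (109.42448425292969, 57.278167724609375), 19.334808349609375)
lift_knob 0.85 [390.5, 298.6] 2382 ((391.5, 357.5), (181.0, 43.0), 90.0)
lift_lever 0.83 [388.8, 299.9] 2430 ((392.0, 357.0), (182.0, 44.0), 90.0)
```

View pics/w1.png

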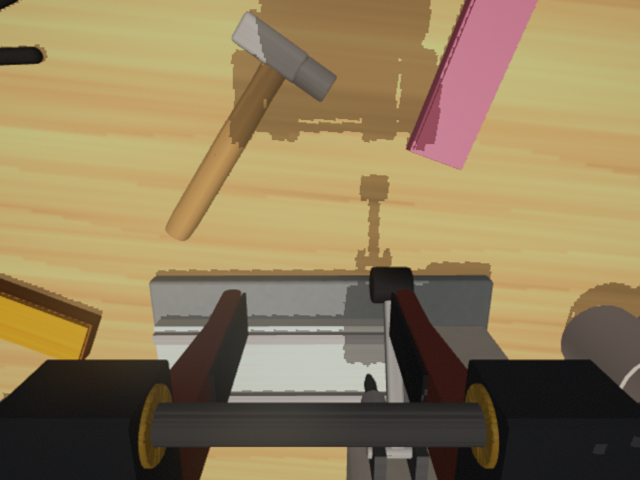

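The wrist view shows the base plate's near edge from (151,280) to (491,278), the lift knob at (391,284), the near rail at row 330 and the block end at left. I'll zoom in for corner accuracy.

```bash
python3 - <<'E'
import cv2
im=cv2.imread('pics/w1.png')
a=cv2.resize(im[258:358,140:300],(800,500),interpolation=cv2.INTER_CUBIC)
b=cv2.resize(im[255:310,340:500],(800,275),interpolation=cv2.INTER_CUBIC)
cv2.imwrite('pics/w1c.png',cv2.resize(cv2.vconcat([a[:325],b]),(800,600)))
E
```

```text
(no output)
```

View pics/w1c.png

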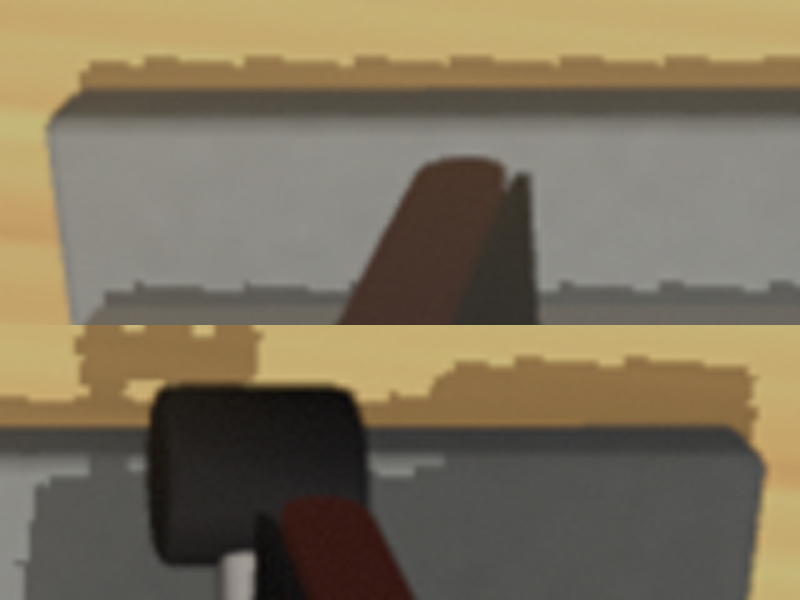

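```bash
python3 - <<'E'
from h import *
import pickle
from scipy.optimize import least_squares
np.set_printoptions(precision=1,suppress=True)
w=pickle.load(open('w1.pkl','rb'))
f=lambda x,y:(190+(x+.5)/2.959-.5,165+(y+.5)/2.9636-.5)
P=[((85,-168,20),f(327,57)),((-85,-168,20),f(345,215)),((-85,168,20),f(32,249)),((29,-160,41),f(325,103)),((-29,-160,41),f(333,168))]
W=[((-85,-168,20),(149.6,282.3)),((-85,168,20),(493,281.3))]
def T(v,L):
    c,s=np.cos(v[2]),np.sin(v[2]); return np.array([(v[0]+c*x-s*y,v[1]+s*x+c*y,z) for x,y,z in L])
def res(v): return np.r_[(proj('top',T(v,[p[0] for p in P]))-[p[1] for p in P]).ravel(),(proj('wrist',T(v,[p[0] for p in W]),w)-[p[1] for p in W]).ravel()]
r=least_squares(res,[580,165,0.1],loss='soft_l1');v=r.x;print(v[:2],'%.4f'%v[2],res(v))
c,s=np.cos(v[2]),np.sin(v[2])
for th in(0,.1,.2):
    kz=190+100*np.sin(th-.6)
    k=unproj('wrist',(391.5,285),kz,w);d=k[:2]-v[:2]
    print(th,k,'bed',c*d[0]+s*d[1],-s*d[0]+c*d[1],'top',proj('top',k),f(126,271))
# block end edge on top: brass corners z=25
for q in((100,317),(82,362),(0,292)):print(unproj('wrist',q,25,w))
E
```

```text
[592.1 165.9] 0.1006 [ 0.4 -1.   0.3 -1.1 -1.7 -0.2  0.2 -0.3 -0.4 -3.8 -3.5 -0.9  3.1 -0.1]
0 [458.2 199.5 133.5] bed -129.83904904999196 46.93530282553969 top [[232.  255.3]] (232.25092936802974, 256.11155351599405)
0.1 [454.7 197.6 142.1] bed -133.49311455106653 45.36433998603262 top [[232.1 256.3]] (232.25092936802974, 256.11155351599405)
0.2 [451.1 195.6 151.1] bed -137.35258440455635 43.70506931388751 top [[232.2 257.3]] (232.25092936802974, 256.11155351599405)
[564.3 -53.4  25. ]
[617.  -74.1  25. ]
[ 547.  -147.1   25. ]
```

```bash
python3 -c "
from h import *
go((456,199,420,np.pi+.103),(456,199,301,np.pi+.103))"
```

```text
t4.1 pos [431.9 148.  419.6] yaw -3.042 f [ 0.7 -0.3 -0.2] gap 60.2 j6 -1.41
[-2.9, 4.84, -0.04] [-0.0, -0.0, -0.003]
[-2.9, 4.84, 11.86] [-0.0, -0.0, -0.003]
```

>>> move_arm:
  deltas:
    - [[-1,2,0],[0,0,0],6]
    - [[-2,4,0],[0,0,0],6]
    - [[-2.9,4.8,0],[0,0,0],6]
    - [[-2.9,4.8,1.5],[0,0,0],6]
    - [[-2.9,4.8,3],[0,0,0],6]
    - [[-2.9,4.8,4.5],[0,0,0],6]
    - [[-2.9,4.8,5],[0,0,0],6]
    - [[-2.9,4.8,5],[0,0,0],6]

```text
t: 4.9
tool_pos: [455.8, 198.3, 368.3]
ee_rot: [-0.001, -0.05, 0.999, -0.0]
ft_force: [0.5, -0.7, 0.0]
finger_gap: 59.8
finger_force: 0.0
```

```bash
python3 - <<'E'
from h import *
go((456,199,301,np.pi+.103))
p=camera_params('wrist')
im=cv2.cvtColor(get_image('wrist'),cv2.COLOR_RGB2BGR);cv2.imwrite('pics/w2.png',im)
for z in(133,142,150):
    for X in ((456,199,z),(446,198,z)): print(X,proj('wrist',X,p))
s=sense();print('grasp pt',proj('wrist',s['tool_pos']-[0,0,163],p))
for o in outline_of('lift_knob','wrist')[:2]: 
    m=o['pixels'];print(o['confidence'],o['location'],cv2.boundingRect(cv2.findNonZero(m.astype(np.uint8))))
E
```

```text
t4.9 pos [455.8 198.3 368.3] yaw -3.042 f [ 0.5 -0.7  0. ] gap 59.8 j6 -1.33
[-0.04, 0.07, 6.73] [-0.001, -0.002, -0.003]
(456, 199, 133) [[320.9219666  270.01841824]]
(446, 198, 133) [[320.97934059 252.37092445]]
(456, 199, 142) [[320.99779559 276.26436538]]
(446, 198, 142) [[321.05846117 258.0083973 ]]
(456, 199, 150) [[321.07031344 282.23757794]]
(446, 198, 150) [[321.13420241 263.40508767]]
grasp pt [[320.23493781 340.07465277]]
0.9 [318.5, 307.1] (292, 251, 52, 229)
```

View pics/w2.png

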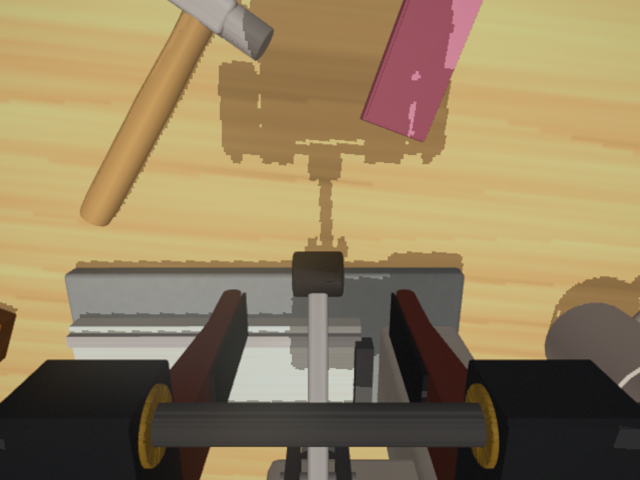

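Knob at (318,274) sits between the fingers, as predicted for about (456,199,140). Now I descend and grip.

>>> move_arm:
  deltas:
    - [[0,0,2],[0,0,0],6]
    - [[0,0,4],[0,0,0],6]
    - [[0,0,5.5],[0,0,0],6]
    - [[0,0,6.7],[0,0,0],6]
    - [[0,0,6.7],[0,0,0],4]
    - [[0,0,6.7],[0,0,0],2]
    - [[0,0,6.7],[0,0,0],2]
    - [[0,0,6.7],[0,0,0],2]
  squeeze: 12

```text
t: 5.8
tool_pos: [456.2, 198.7, 303.7]
ee_rot: [0.001, -0.05, 0.999, 0.0]
ft_force: [0.1, -0.5, 0.4]
finger_gap: 31.3
finger_force: 0.0
```

>>> move_arm:
  deltas:
    - [[0,0,0],[0,0,0],2]
    - [[0,0,0],[0,0,0],2]
    - [[0,0,0],[0,0,0],2]
    - [[0.4,0,-0.6],[0,0,0],2]
    - [[0.75,0,-1.3],[0,0,0],2]
    - [[1.05,0,-2],[0,0,0],2]
    - [[1.3,0,-2.7],[0,0,0],2]
    - [[1.3,0,-2.7],[0,0,0],2]
  squeeze: 12

```text
t: 6.6
tool_pos: [443.0, 196.9, 330.1]
ee_rot: [0.0, -0.05, 0.999, -0.001]
ft_force: [1.5, -4.7, 1.6]
finger_gap: 26.1
finger_force: 12.0
```

```bash
python3 - <<'E'
from h import *
go((456,199,301,np.pi+.103))
p=camera_params('wrist');s=sense()
im=cv2.cvtColor(get_image('wrist'),cv2.COLOR_RGB2BGR);cv2.imwrite('pics/w3.png',im)
get_image('side')
for c in('wrist','side'):
  for o in outline_of('lift_lever',c)[:1]: 
    m=o['pixels'];print(o['confidence'],o['location'],cv2.boundingRect(cv2.findNonZero(m.astype(np.uint8))))
E
```

```text
t6.6 pos [443.  196.9 330.1] yaw -3.042 f [ 1.5 -4.7  1.6] gap 26.1 j6 -1.32
[-1.31, 0.08, 2.91] [-0.001, 0.0, -0.004]
0.91 [319.5, 354.8] (282, 310, 73, 170)
0.76 [301.0, 304.1] (287, 299, 28, 12)
```

>>> move_arm:
  deltas:
    - [[0.25,0,-1],[0,0,0],2]
    - [[0.4,0,-2],[0,0,0],2]
    - [[0.45,0,-3],[0,0,0],2]
    - [[0.4,0,-4],[0,0,0],2]
    - [[0.2,0,-5],[0,0,0],2]
    - [[0,0,-5.9],[0,0,0],2]
    - [[-0.4,0,-7],[0,0,0],2]
    - [[-0.7,0,-7.6],[0,0,0],2]

```text
t: 7.6
tool_pos: [450.1, 197.7, 405.3]
ee_rot: [-0.001, -0.05, 0.999, -0.001]
ft_force: [-1.0, -5.2, -2.8]
finger_gap: 26.3
finger_force: 12.0
```

>>> move_arm:
  deltas:
    - [[-0.15,0,-0.3],[0,0,0],2]
    - [[-0.3,0,-0.5],[0,0,0],2]
    - [[-0.45,0,-0.75],[0,0,0],2]
    - [[-0.6,0,-1],[0,0,0],2]
    - [[-0.7,0,-1.2],[0,0,0],2]
    - [[-0.8,0,-1.4],[0,0,0],2]
    - [[-0.85,0,-1.6],[0,0,0],2]
    - [[-0.85,0,-1.6],[0,0,0],2]

```text
t: 8.4
tool_pos: [458.9, 198.6, 420.3]
ee_rot: [-0.001, -0.05, 0.999, -0.001]
ft_force: [2.6, -4.8, -4.3]
finger_gap: 26.0
finger_force: 12.0
```

>>> move_arm:
  deltas:
    - [[-0.1,0,-0.2],[0,0,0],2]
    - [[-0.2,0,-0.4],[0,0,0],2]
    - [[-0.3,0,-0.6],[0,0,0],2]
    - [[-0.35,0,-0.8],[0,0,0],2]
    - [[-0.35,0,-0.8],[0,0,0],2]
    - [[-0.35,0,-0.8],[0,0,0],2]
    - [[-0.35,0,-0.8],[0,0,0],2]
    - [[-0.35,0,-0.8],[0,0,0],2]

```text
t: 9.2
tool_pos: [462.2, 199.1, 425.8]
ee_rot: [-0.004, -0.05, 0.999, -0.001]
ft_force: [0.5, -5.2, -16.9]
finger_gap: 25.8
finger_force: 12.0
```

```bash
python3 - <<'E'
from h import *
go((456,199,301,np.pi+.103))
a=get_image('side'); b=get_image('wrist')
cv2.imwrite('pics/s3.png',cv2.resize(cv2.cvtColor(a,cv2.COLOR_RGB2BGR)[230:410,200:400],(640,576),interpolation=cv2.INTER_CUBIC))
E
```

```text
t9.2 pos [462.2 199.1 425.8] yaw -3.042 f [  0.5  -5.2 -16.9] gap 25.8 j6 -1.33
[0.52, 0.09, 12.49] [-0.002, -0.008, -0.003]
```

View pics/s3.png

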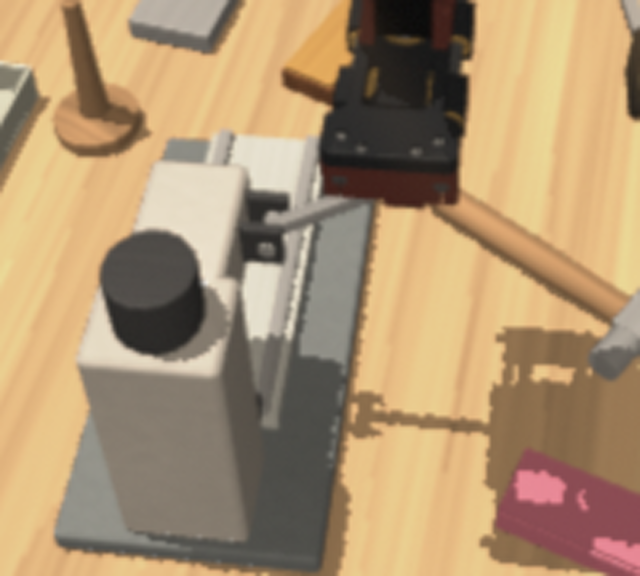

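The side crop shows the lever sloping up above level, and the upward force reached 17 N, so it's at its stop. I'll release it and back off towards the robot.

>>> move_arm:
  deltas:
    - [[0,0,0.4],[0,0,0],2]
    - [[0,0,0.6],[0,0,0],4]
    - [[0,0,0.6],[0,0,0],6]
    - [[0,0,0.6],[0,0,0],6]
    - [[0,0,0.6],[0,0,0],6]
    - [[2,0,0.6],[0,0,0],6]
    - [[5,0,0.6],[0,0,0],6]
    - [[7,-1,0.6],[0,0,0],6]

```text
t: 10.1
tool_pos: [392.1, 182.7, 423.9]
ee_rot: [0.0, -0.051, 0.999, 0.0]
ft_force: [0.4, -0.7, -0.2]
finger_gap: 60.1
finger_force: 0.0
```

```bash
python3 - <<'E'
from h import *
go((573,-143,420,1.262),(400,60,420,1.262))
get_image('side');get_image('top')
for c in('side','top'):
  for o in outline_of('lift_lever',c)[:2]:
    m=o['pixels'].astype(np.uint8);print(c,o['confidence'],o['location'],cv2.boundingRect(cv2.findNonZero(m)))
# predicted knob px for angles
for th in (1.0,1.1,1.2):
    a=th-.6; b=np.array([-47-100*np.cos(a),46,155+100*np.sin(a)]);c,s=np.cos(.103),np.sin(.103)
    print(th,proj('side',(592+c*b[0]-s*b[1],166+s*b[0]+c*b[1],35+b[2])))
E
```

```text
t10.1 pos [392.1 182.7 423.9] yaw -3.040 f [ 0.4 -0.7 -0.2] gap 60.1 j6 -1.32
[-14.69, -34.24, 0.36] [0.001, -0.001, 1.981]
[0.46, -12.29, 0.38] [0.001, -0.001, 1.981]
side 0.72 [320.5, 289.4] (284, 276, 52, 26)
side 0.62 [272.3, 338.1] (217, 271, 118, 138)
1.0 [[333.22810498 292.58130162]]
1.1 [[330.89285991 289.25195882]]
1.2 [[328.03550414 286.00800913]]
```

>>> move_arm:
  deltas:
    - [[-2,-4,0.2],[0,0,0.14],7]
    - [[-4,-8,0.2],[0,0,0.28],7]
    - [[-6,-12,0.2],[0,0,0.42],7]
    - [[-8,-16,0.2],[0,0,0.57],7]
    - [[-10,-20,0.2],[0,0,0.71],7]
    - [[-11,-24,0.2],[0,0,0.85],7]
    - [[-12,-28,0.2],[0,0,0.99],7]
    - [[-13,-31,0.2],[0,0,1.13],7]

```text
t: 11.1
tool_pos: [555.2, -115.8, 420.5]
ee_rot: [-0.0, 0.496, 0.869, -0.0]
ft_force: [0.6, -0.2, -0.4]
finger_gap: 70.2
finger_force: 0.0
```

```bash
python3 - <<'E'
from h import *
go((573,-143,420,1.262))
a=get_image('side')
m=(a.max(2)<60).astype(np.uint8); m[:, :315]=0;m[:,345:]=0;m[:270]=0;m[305:]=0
n,l,st,ce=cv2.connectedComponentsWithStats(m)
for i in range(1,n):
    if st[i,4]>20: print(st[i],ce[i])
E
```

```text
t11.1 pos [ 555.2 -115.8  420.5] yaw 2.104 f [ 0.6 -0.2 -0.4] gap 70.2 j6 -0.80
[-3.24, 0.15, 0.04] [-0.001, -0.0, 0.842]
[321 277  13  17 173] [327.56647399 285.25433526]
```

The knob centre in the side view is at (327.6,285.3), against a prediction of (328,286) for 1.2 rad, so the lever is fully raised.

>>> move_arm:
  deltas:
    - [[-1,0,1],[0,0,0.14],7]
    - [[-2,0,2],[0,0,0.28],7]
    - [[-3,0.1,4],[0,0,0.42],7]
    - [[-3.2,0.1,6],[0,0,0.56],7]
    - [[-3.2,0.1,8],[0,0,0.7],7]
    - [[-3.2,0.1,9],[0,0,0.84],7]
    - [[-3.2,0.1,9],[0,0,0.84],7]
    - [[-3.2,0.1,9],[0,0,0.84],7]

```text
t: 11.95
tool_pos: [571.6, -140.1, 331.3]
ee_rot: [-0.0, 0.803, 0.596, -0.0]
ft_force: [-0.3, -0.1, -0.0]
finger_gap: 70.1
finger_force: 0.0
```

```bash
python3 - <<'E'
from h import *
np.set_printoptions(precision=1,suppress=True)
go((573,-143,191,1.262))
p=camera_params('wrist')
a=get_image('wrist');cv2.imwrite('pics/w4.png',cv2.cvtColor(a,cv2.COLOR_RGB2BGR))
h=cv2.cvtColor(a,cv2.COLOR_RGB2HSV)
for o in outline_of('block','wrist')[:1]:
    m=o['pixels'];print(o['confidence'],o['location'],cv2.boundingRect(cv2.findNonZero(m.astype(np.uint8))),'hsv',h[int(o['location'][1]),int(o['location'][0])])
    for q in cv2.boxPoints(cv2.minAreaRect(cv2.findNonZero(m.astype(np.uint8)))):print(q,unproj('wrist',q,25,p))
print(proj('wrist',[(620,-80.6,25),(575.4,-221.7,25),(527,-204.6,25),(569.2,-66,25)],p))
E
```

```text
t11.9 pos [ 571.6 -140.1  331.3] yaw 1.276 f [-0.3 -0.1 -0. ] gap 70.1 j6 -0.00
[-0.24, 0.23, 14.03] [-0.001, -0.0, 0.014]
0.77 [325.7, 218.7] (291, 119, 78, 208) hsv [ 20 199 140]
[285.6 324.8] [ 527.2 -203.2   25. ]
[292.1 118.3] [577.5 -63.1  25. ]
[368.2 120.7] [624.1 -78.7  25. ]
[361.8 327.1] [ 581.3 -221.6   25. ]
[[362.9 125.5]
 [354.3 329.3]
 [286.  326.5]
 [281.3 126.7]]
```

View pics/w4.png

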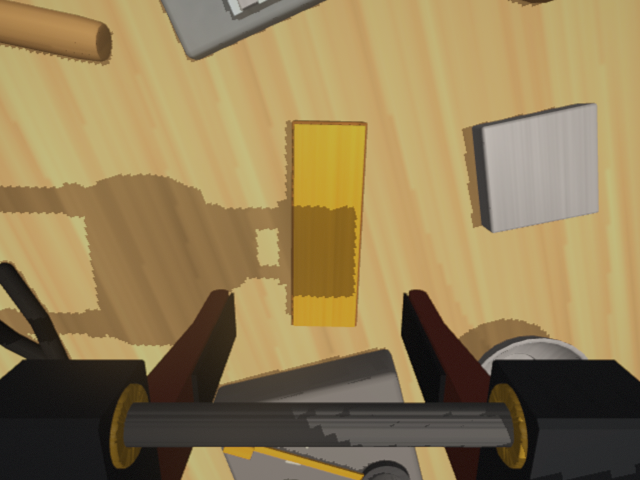

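Brass-faced block seen upright between the fingers; corners at (292,122), (366,123), (356,326), (292,326).

```bash
python3 - <<'E'
from h import *
np.set_printoptions(precision=3,suppress=True)
p=camera_params('wrist')
C=np.array([unproj('wrist',q,25,p)[:2] for q in((292,122),(366.5,123),(356.5,326),(292,326))])
m=C.mean(0);d=(C[0]+C[1]-C[2]-C[3])/2;print(C,m,np.hypot(*d),np.arctan2(d[1],d[0]),np.hypot(*(C[0]-C[1])),np.hypot(*(C[2]-C[3])))
y=np.arctan2(d[1],d[0]); go((*m,191,y))
E
```

```text
[[ 577.202  -65.455]
 [ 623.29   -80.115]
 [ 578.035 -220.431]
 [ 531.559 -206.271]] [ 577.521 -143.068] 147.7310924194206 1.2580750380142292 48.36397663376709 48.585125222542665
t12.1 pos [ 571.5 -140.   332.5] yaw 1.275 f [-0.2 -0.1  0.6] gap 70.2 j6 -0.00
[-0.11, 0.64, 14.16] [0.001, -0.0, 0.017]
```

>>> move_arm:
  deltas:
    - [[0,0.3,3],[0,0,0.017],7]
    - [[-0.1,0.6,6],[0,0,0.017],7]
    - [[-0.1,0.6,9],[0,0,0.017],7]
    - [[-0.1,0.6,11.5],[0,0,0.017],7]
    - [[-0.1,0.6,13.3],[0,0,0.017],7]
    - [[-0.1,0.6,14.1],[0,0,0.017],7]
    - [[-0.1,0.6,14.1],[0,0,0.017],7]
    - [[-0.1,0.6,14.1],[0,0,0.017],4]
  squeeze: 35

```text
t: 12.85
tool_pos: [577.0, -142.9, 192.2]
ee_rot: [0.001, 0.809, 0.587, 0.001]
ft_force: [0.1, 0.4, 1.6]
finger_gap: 65.4
finger_force: 0.0
```

>>> move_arm:
  deltas:
    - [[0,0,0],[0,0,0],4]
    - [[0,0,0],[0,0,0],4]
    - [[0,0,0],[0,0,0],4]
    - [[0,0,0],[0,0,0],4]
    - [[0,0,0],[0,0,0],4]
    - [[0,0,-2],[0,0,0],4]
    - [[0,0,-5],[0,0,0],4]
    - [[0,0,-9],[0,0,0],4]

```text
t: 13.65
tool_pos: [575.7, -142.6, 277.9]
ee_rot: [-0.003, 0.81, 0.587, -0.002]
ft_force: [0.5, -0.7, -3.4]
finger_gap: 49.7
finger_force: 35.0
```

```bash
python3 - <<'E'
from h import *
c,s=np.cos(.103),np.sin(.103)
X=(592+s*110,166-c*110); print(X)
go((*X,280,.103+np.pi/2),(*X,228,.103+np.pi/2))
E
```

```text
(np.float64(603.3099772956618), np.float64(56.582979324185516))
t13.7 pos [ 575.7 -142.6  277.9] yaw 1.255 f [ 0.5 -0.7 -3.4] gap 49.7 j6 0.02
[19.79, -3.56, -0.19] [-0.007, -0.001, -0.419]
[19.79, -3.53, 5.01] [-0.007, -0.001, -0.419]
```

>>> move_arm:
  deltas:
    - [[3,-0.4,0],[0,0,-0.1],4]
    - [[6,-0.9,0],[0,0,-0.2],4]
    - [[9,-1.5,0],[0,0,-0.3],4]
    - [[12,-2.1,0],[0,0,-0.4],4]
    - [[15,-2.7,0],[0,0,-0.42],4]
    - [[18,-3.2,0],[0,0,-0.42],4]
    - [[19.8,-3.5,0.5],[0,0,-0.42],4]
    - [[19.8,-3.5,1.5],[0,0,-0.42],4]

```text
t: 14.45
tool_pos: [604.9, 58.4, 265.1]
ee_rot: [-0.0, 0.668, 0.744, 0.0]
ft_force: [-0.0, -0.2, -3.3]
finger_gap: 49.6
finger_force: 35.0
```

```bash
python3 - <<'E'
from h import *
np.set_printoptions(precision=1,suppress=True)
go((603.3,56.6,228,.103+np.pi/2))
p=camera_params('wrist')
a=get_image('wrist');cv2.imwrite('pics/w5.png',cv2.resize(cv2.cvtColor(a,cv2.COLOR_RGB2BGR),(800,600)))
c,s=np.cos(.103),np.sin(.103)
for x,y,z in [(x,y,41) for x in(-29,29) for y in(-60,0)]+[(-85,0,20),(85,0,20)]:
    print(x,y,z,proj('wrist',(592+c*x-s*y,166+s*x+c*y,z),p)*1.25)
E
```

```text
t14.4 pos [604.9  58.4 265.1] yaw 1.678 f [-0.  -0.2 -3.3] gap 49.6 j6 -0.07
[-0.17, -0.18, 3.71] [0.001, -0.001, 0.004]
-29 -60 41 [[317.9 226.4]]
-29 0 41 [[311.   55.6]]
29 -60 41 [[469.  227.2]]
29 0 41 [[476.7  56.5]]
-85 0 20 [[174.9  62.4]]
85 0 20 [[613.4  64.8]]
```

View pics/w5.png

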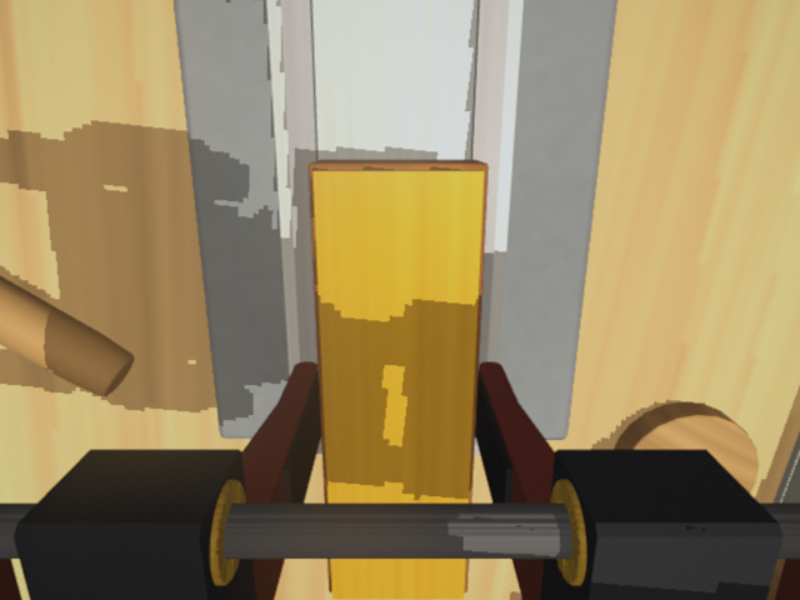

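The block is lined up over the channel: block mid-column is 399, rail inner edges are 313/475 at row 56, so the offset is about 1 mm. Lowering now.

>>> move_arm:
  deltas:
    - [[-0.2,-0.13,0.6],[0,0,0],4]
    - [[-0.2,-0.13,1.2],[0,0,0],4]
    - [[-0.2,-0.13,1.8],[0,0,0],4]
    - [[-0.2,-0.13,2.4],[0,0,0],4]
    - [[-0.2,-0.13,2.9],[0,0,0],4]
    - [[-0.2,-0.13,3.3],[0,0,0],4]
    - [[-0.2,-0.13,3.6],[0,0,0],4]
    - [[-0.2,-0.13,3.7],[0,0,0],4]

```text
t: 15.3
tool_pos: [603.6, 54.2, 228.2]
ee_rot: [-0.0, 0.669, 0.743, -0.0]
ft_force: [-0.4, -0.3, -3.7]
finger_gap: 50.2
finger_force: 35.0
```

>>> move_arm:
  deltas:
    - [[0,0,0.05],[0,0,0],4]
    - [[0,0,0.1],[0,0,0],4]
    - [[0,0,0.13],[0,0,0],4]
    - [[0,0,0.16],[0,0,0],4]
    - [[0,0,0.2],[0,0,0],4]
    - [[0,0,0.2],[0,0,0],4]
    - [[0,0,0.2],[0,0,0],4]
    - [[0,0,0.2],[0,0,0],4]

```text
t: 16.1
tool_pos: [603.6, 54.2, 227.1]
ee_rot: [0.0, 0.669, 0.743, 0.0]
ft_force: [-2.1, -0.3, 1.4]
finger_gap: 49.6
finger_force: 35.0
```

>>> move_arm:
  deltas:
    - [[0,0,0],[0,0,0],6]
    - [[0,0,0],[0,0,0],7]
    - [[0,0,0],[0,0,0],7]
    - [[0,0,0],[0,0,0],7]
    - [[0,0,-2],[0,0,0],7]
    - [[0,0,-5],[0,0,0],7]
    - [[-4,0,-7],[0,0,0],7]
    - [[-8,0,-8],[0,0,0],7]

```text
t: 16.9
tool_pos: [612.3, -25.3, 309.7]
ee_rot: [0.002, 0.668, 0.744, 0.001]
ft_force: [0.9, 0.9, -0.1]
finger_gap: 70.1
finger_force: 0.0
```

```bash
python3 - <<'E'
from h import *
np.set_printoptions(precision=1,suppress=True)
c,s=np.cos(.103),np.sin(.103)
B=lambda x,y,z:(592+c*x-s*y,166+s*x+c*y,z)
go((*B(0,-225,310),.103+np.pi),(*B(0,-225,231),.103+np.pi))
p=camera_params('wrist');a=get_image('wrist')
for o in outline_of('block','wrist')[:1]:
    m=o['pixels'].astype(np.uint8);print(o['confidence'],o['location'],cv2.boundingRect(cv2.findNonZero(m)))
    for q in cv2.boxPoints(cv2.minAreaRect(cv2.findNonZero(m))):
        w=unproj('wrist',q,60,p);d=w[:2]-[592,166];print(q,'bed',c*d[0]+s*d[1],-s*d[0]+c*d[1])
E
```

```text
t16.9 pos [612.3 -25.3 309.7] yaw 1.678 f [ 0.9  0.9 -0.1] gap 70.1 j6 -0.20
[-3.26, -0.06, -0.03] [0.003, 0.004, -1.567]
[-3.26, -0.09, 7.87] [0.003, 0.004, -1.567]
0.59 [313.9, 116.8] (265, 0, 104, 248)
[265.   0.] bed -24.505965645679126 -61.677058943934775
[368.   0.] bed 24.745167751619817 -61.40568107430595
[368. 247.] bed 29.72260949970699 -185.80310060821066
[265. 247.] bed -28.58727382973814 -186.0121734748469
```

>>> move_arm:
  deltas:
    - [[-1,0,0],[0,0,-0.14],4]
    - [[-2,0,0],[0,0,-0.28],2]
    - [[-3.3,0,0],[0,0,-0.42],0]
    - [[-3.3,0,0],[0,0,-0.57],0]
    - [[-3.3,-0.1,0],[0,0,-0.71],0]
    - [[-3.3,-0.1,0],[0,0,-0.85],0]
    - [[-3.3,-0.1,0],[0,0,-0.99],0]
    - [[-3.3,-0.1,0],[0,0,-1.14],0]

```text
t: 17.8
tool_pos: [614.3, -57.6, 305.9]
ee_rot: [-0.0, 0.16, 0.987, 0.0]
ft_force: [-0.2, -0.2, -1.0]
finger_gap: 9.4
finger_force: 0.0
```

>>> move_arm:
  deltas:
    - [[0,0,2],[0,0,-0.14],0]
    - [[0,0,4],[0,0,-0.28],0]
    - [[0,0,6],[0,0,-0.43],0]
    - [[0,0,7],[0,0,-0.43],0]
    - [[0,0,8],[0,0,-0.43],0]
    - [[0,0,8.3],[0,0,-0.43],0]
    - [[0,0,8.3],[0,0,-0.43],0]
    - [[0,0,8.3],[0,0,-0.43],0]

```text
t: 18.6
tool_pos: [614.6, -58.3, 224.6]
ee_rot: [0.001, -0.051, 0.999, -0.0]
ft_force: [0.1, -0.1, 0.1]
finger_gap: 0.4
finger_force: 0.0
```

```bash
python3 - <<'E'
from h import *
c,s=np.cos(.103),np.sin(.103)
B=lambda x,y,z:(592.5+c*x-s*y,166+s*x+c*y,z)
go((*B(0,-205,226),.103+np.pi),(*B(0,-100,226),.103+np.pi),(*B(0,-88.5,226),.103+np.pi))
E
```

```text
t18.6 pos [614.6 -58.3 224.6] yaw -3.039 f [ 0.1 -0.1  0.1] gap 0.4 j6 -1.82
[-0.1, 2.04, -0.14] [-0.0, 0.001, -0.001]
[-0.09, 12.54, -0.14] [-0.0, 0.001, -0.001]
[-0.09, 13.69, -0.14] [-0.0, 0.001, -0.001]
```

>>> move_arm:
  deltas:
    - [[-0.1,1,-0.1],[0,0,0],0]
    - [[-0.1,2,-0.1],[0,0,0],0]
    - [[-0.1,2.8,-0.1],[0,0,0],0]
    - [[-0.1,3.5,-0.1],[0,0,0],0]
    - [[-0.1,4.2,-0.1],[0,0,0],0]
    - [[-0.1,5,-0.1],[0,0,0],0]
    - [[-0.1,5.8,-0.1],[0,0,0],0]
    - [[-0.1,6.6,-0.1],[0,0,0],0]

```text
t: 19.4
tool_pos: [608.6, 7.9, 225.0]
ee_rot: [0.0, -0.051, 0.999, -0.0]
ft_force: [0.6, -3.3, 2.6]
finger_gap: 0.3
finger_force: 1.7
```

>>> move_arm:
  deltas:
    - [[0,0.7,0],[0,0,0],0]
    - [[0,1.4,0],[0,0,0],0]
    - [[0,2.1,0],[0,0,0],0]
    - [[0,2.8,0],[0,0,0],0]
    - [[0,3.5,0],[0,0,0],0]
    - [[0,4.1,0],[0,0,0],0]
    - [[0,4.6,0],[0,0,0],0]
    - [[0,5,0],[0,0,0],0]

```text
t: 20.2
tool_pos: [603.4, 57.6, 224.6]
ee_rot: [0.0, -0.052, 0.999, -0.0]
ft_force: [0.5, -4.1, 2.8]
finger_gap: 0.4
finger_force: 1.7
```

```bash
python3 - <<'E'
from h import *
c,s=np.cos(.103),np.sin(.103)
go((592+88.5*s,166-88.5*c,226,.103+np.pi))
get_image('top')
for o in outline_of('block','top'):
    l=o['location']; 
    m=o['pixels'].astype(np.uint8)
    if l[1]<240:
        b=cv2.boxPoints(cv2.minAreaRect(cv2.findNonZero(m)))
        for q in b:
            w=unproj('top',q,60);d=w[:2]-[592,166];print(o['confidence'],q,'bed',c*d[0]+s*d[1],-s*d[0]+c*d[1])
E
```

```text
t20.2 pos [603.4  57.6 224.6] yaw -3.038 f [ 0.5 -4.1  2.8] gap 0.4 j6 -1.64
[0.02, 2.05, -0.14] [-0.0, 0.0, 0.0]
0.17 [176.23332 194.64938] bed 82.33135983491323 211.14634696077616
0.17 [302.1351  185.32333] bed 66.3315733291339 -172.65779144097263
0.17 [306.85272 249.01093] bed -129.36773230279906 -164.57184291365917
0.17 [180.95093 258.33698] bed -113.05046004349074 213.31636729824294
```

>>> move_arm:
  deltas:
    - [[0,0.4,0],[0,0,0],0]
    - [[0,0.8,0],[0,0,0],0]
    - [[0,1.1,0],[0,0,0],0]
    - [[0,1.3,0],[0,0,0],0]
    - [[0,1.5,0],[0,0,0],0]
    - [[0,1.6,0],[0,0,0],0]
    - [[0,1.7,0],[0,0,0],0]
    - [[0,1.8,0],[0,0,0],0]

```text
t: 21.1
tool_pos: [601.5, 75.2, 224.4]
ee_rot: [-0.0, -0.052, 0.999, 0.0]
ft_force: [0.0, -2.3, -1.5]
finger_gap: 0.7
finger_force: 0.7
```

>>> move_arm:
  deltas:
    - [[0,0.05,0],[0,0,0],0]
    - [[0,0.1,0],[0,0,0],0]
    - [[0,0.15,0],[0,0,0],0]
    - [[0,0.2,0],[0,0,0],0]
    - [[0,0.25,0],[0,0,0],0]
    - [[0,0.3,0],[0,0,0],0]
    - [[0,0.3,0],[0,0,0],0]
    - [[0,0.3,0],[0,0,0],0]

```text
t: 21.9
tool_pos: [601.2, 78.2, 224.7]
ee_rot: [0.0, -0.052, 0.999, 0.0]
ft_force: [0.6, -1.0, -0.6]
finger_gap: 0.7
finger_force: 0.4
```

>>> move_arm:
  deltas:
    - [[0,0.1,0],[0,0,0],0]
    - [[0,0.2,0],[0,0,0],0]
    - [[0,0.3,0],[0,0,0],0]
    - [[0,0.4,0],[0,0,0],0]
    - [[0,0.5,0],[0,0,0],0]
    - [[0,0.55,0],[0,0,0],0]
    - [[0,0.6,0],[0,0,0],0]
    - [[0,0.65,0],[0,0,0],0]

```text
t: 22.7
tool_pos: [600.7, 83.3, 224.7]
ee_rot: [0.0, -0.051, 0.999, -0.002]
ft_force: [0.5, -8.2, 0.3]
finger_gap: 0.4
finger_force: 4.5
```

>>> move_arm:
  deltas:
    - [[0,0.05,0],[0,0,0],0]
    - [[0,0.1,0],[0,0,0],0]
    - [[0,0.15,0],[0,0,0],0]
    - [[0,0.2,0],[0,0,0],0]
    - [[0,0.2,0],[0,0,0],0]
    - [[0,0.2,0],[0,0,0],0]
    - [[0,0.2,0],[0,0,0],0]
    - [[0,0.2,0],[0,0,0],0]

```text
t: 23.5
tool_pos: [600.6, 83.8, 224.7]
ee_rot: [-0.0, -0.05, 0.999, -0.003]
ft_force: [0.2, -14.6, 0.7]
finger_gap: 0.7
finger_force: 6.7
```

>>> move_arm:
  deltas:
    - [[0,-1.5,0],[0,0,0],0]
    - [[0,-3,0],[0,0,0],0]
    - [[0,-4.5,-2],[0,0,0],2]
    - [[0,-6,-6],[0,0,0],4]
    - [[0,-8,-10],[0,0,0],6]
    - [[0,-11,-13],[0,0,0],6]
    - [[0,-15,-15],[0,0,0],6]
    - [[0,-20,-16],[0,0,0],6]

```text
t: 24.3
tool_pos: [620.8, -112.1, 388.2]
ee_rot: [0.003, -0.053, 0.999, -0.0]
ft_force: [0.5, 0.2, 0.5]
finger_gap: 45.1
finger_force: 0.0
```

```bash
python3 - <<'E'
from h import *
go((530,-355,390,2.49))
f=lambda z:[unproj('top',q,z).round(0) for q in((475,200),(525,145),(598,183),(573,242))]
print(f(150),f(180))
get_image('top')
c,s=np.cos(.103),np.sin(.103)
for o in outline_of('block','top'):
    l=o['location']; 
    m=o['pixels'].astype(np.uint8)
    if l[1]<250:
        for q in cv2.boxPoints(cv2.minAreaRect(cv2.findNonZero(m))):
            w=unproj('top',q,60);d=w[:2]-[592,166];print(o['confidence'],q,'bed',c*d[0]+s*d[1],-s*d[0]+c*d[1])
E
```

```text
t24.3 pos [ 620.8 -112.1  388.2] yaw -3.036 f [0.5 0.2 0.5] gap 45.1 j6 -1.91
[11.6, -23.19, -0.24] [0.002, 0.005, 0.757]
[array([ 604., -491.,  150.]), array([ 763., -644.,  150.]), array([ 648., -845.,  150.]), array([ 480., -760.,  150.])] [array([ 598., -480.,  180.]), array([ 753., -629.,  180.]), array([ 641., -825.,  180.]), array([ 477., -743.,  180.])]
0.91 [230.26155 207.09235] bed 24.841222364441354 51.61740842195957
0.91 [272.35385 201.83081] bed 26.04200753841301 -76.95296443929455
0.91 [274.64618 220.16928] bed -30.846149581405264 -77.84189863295396
0.91 [232.55386 225.43082] bed -31.956715338873828 50.157347370764654
0.31 [175.65347 195.53464] bed 79.8032520330109 213.12598011832122
0.31 [300.80197 183.01978] bed 73.93953259506387 -169.42927797084607
0.31 [307.20792 247.0792 ] bed -123.69611259493347 -166.30126018867134
0.31 [182.05942 259.59406] bed -117.20295999062462 210.33969824529058
```

>>> move_arm:
  deltas:
    - [[1.5,-3,0],[0,0,0.1],6]
    - [[3,-6,0],[0,0,0.2],6]
    - [[4.5,-9,0],[0,0,0.3],6]
    - [[6,-12,0],[0,0,0.42],6]
    - [[7.5,-15,0],[0,0,0.54],6]
    - [[9,-18,0],[0,0,0.65],6]
    - [[10.5,-21,0],[0,0,0.757],6]
    - [[11.6,-23.2,-0.2],[0,0,0.757],6]

```text
t: 25.2
tool_pos: [528.6, -355.6, 385.6]
ee_rot: [-0.0, 0.323, 0.946, 0.001]
ft_force: [-0.3, -0.1, 0.5]
finger_gap: 60.3
finger_force: 0.0
```

```bash
python3 - <<'E'
from h import *
import pickle
np.set_printoptions(precision=1,suppress=True)
go((506,-418,300,2.49))
p=camera_params('wrist');a=get_image('wrist');pickle.dump(p,open('w6.pkl','wb'))
cv2.imwrite('pics/w6.png',cv2.cvtColor(a,cv2.COLOR_RGB2BGR))
for q in('speed_knob','tab_tip'):
  for o in outline_of(q,'wrist')[:1]:
    m=o['pixels'].astype(np.uint8);print(q,o['confidence'],o['location'],cv2.minAreaRect(cv2.findNonZero(m)))
print(proj('wrist',[(562,-351,55),(461,-274,52),(506,-418,95)],p))
E
```

```text
t25.2 pos [ 528.6 -355.6  385.6] yaw 2.484 f [-0.3 -0.1  0.5] gap 60.3 j6 -1.56
[-2.04, -6.33, 8.55] [0.001, -0.001, -0.006]
speed_knob 0.87 [274.6, 249.5] ((285.5594482421875, 259.3669738769531), (43.697845458984375, 165.62612915039062), 87.51044464111328)
tab_tip 0.84 [352.9, 130.4] ((350.5, 148.0), (154.0, 17.0), 90.0)
[[350.  252.6]
 [352.9  76.1]
 [225.4 266.9]]
```

View pics/w6.png

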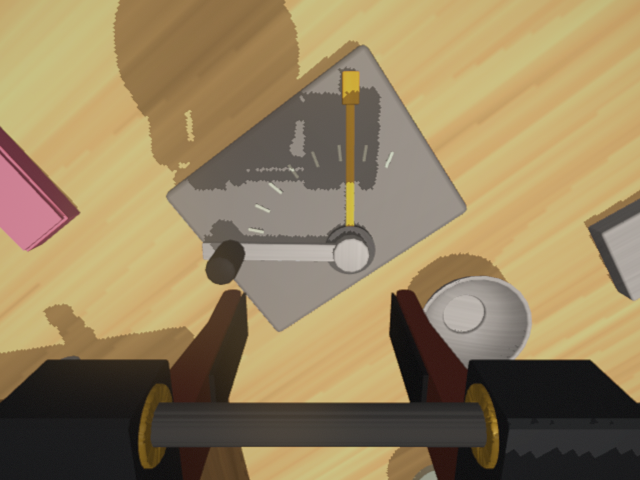

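The wrist view shows the tab end at (350.5,86), pivot cap at (351,255), and the speed knob's top around (225,257) with the bar running to (203,250).

```bash
python3 - <<'E'
from h import *
import pickle
np.set_printoptions(precision=1,suppress=True)
p=pickle.load(open('w6.pkl','rb'))
for z in(55,60): print('piv',unproj('wrist',(351,255.5),z,p))
te=unproj('wrist',(350.5,88),52,p); t1=unproj('wrist',(350.5,215),47,p)
pv=unproj('wrist',(351,255.5),58,p)[:2]
d=te[:2]-pv; print('tab',te,np.hypot(*d),np.arctan2(d[1],d[0]), 'strip dir',np.arctan2(*(te-t1)[1::-1]))
a=np.arctan2(d[1],d[0])
le=unproj('wrist',(203,250.5),53,p);e=le[:2]-pv;b=np.arctan2(e[1],e[0])
print('lever end',le,np.hypot(*e),b,'turn',(b-a)%(2*np.pi))
kn=unproj('wrist',(228,255),95,p);print('knob top',kn,np.hypot(*(kn[:2]-pv)))
k0=pv+92*np.array([np.cos(b),np.sin(b)]);k1=pv+92*np.array([np.cos(a),np.sin(a)])
print(k0,k1,proj('wrist',[(*k0,95),(*k0,55)],p))
go((*k0,300,a),(*k0,240,a))
E
```

```text
piv [ 564.4 -351.8   55. ]
piv [ 562.7 -351.    60. ]
tab [ 466.2 -279.9   52. ] 120.61743504815742 2.5075499113610715 strip dir 2.511878288040335
lever end [ 492.  -440.2   53. ] 114.05868336313429 -2.2474554290762376 turn 1.528179966742277
knob top [ 500.7 -411.    95. ] 86.55298838209109
[ 505.8 -423. ] [ 489.3 -296.8] [[219.6 270.8]
 [231.1 251.9]]
t25.4 pos [ 528.9 -355.1  385.9] yaw 2.486 f [-0.7 -0.6  0. ] gap 59.8 j6 -1.56
[-2.32, -6.81, 8.58] [0.001, -0.001, -0.021]
[-2.32, -6.81, 14.58] [0.001, -0.001, -0.021]
```

>>> move_arm:
  deltas:
    - [[-0.8,-2.3,1],[0,0,-0.02],6]
    - [[-1.6,-4.6,3],[0,0,-0.02],6]
    - [[-2.3,-6.8,5],[0,0,-0.02],6]
    - [[-2.3,-6.8,8],[0,0,-0.02],6]
    - [[-2.3,-6.8,11],[0,0,-0.02],6]
    - [[-2.3,-6.8,13.5],[0,0,-0.02],6]
    - [[-2.3,-6.8,14.6],[0,0,-0.02],6]
    - [[-2.3,-6.8,14.6],[0,0,-0.02],6]

```text
t: 26.15
tool_pos: [506.6, -420.7, 238.2]
ee_rot: [-0.002, 0.311, 0.95, 0.001]
ft_force: [-0.5, -0.0, -0.4]
finger_gap: 59.9
finger_force: 0.0
```

>>> move_arm:
  deltas:
    - [[0,0,0],[0,0,0],4]
    - [[0,0,0],[0,0,0],2]
    - [[0,0,0],[0,0,0],1]
    - [[0,0,0],[0,0,0],1]
    - [[0,0,0],[0,0,0],1]
    - [[0,0,0],[0,0,0],1]
    - [[0,0,0],[0,0,0],1]
    - [[0,0,0],[0,0,0],1]
  squeeze: 12

```text
t: 26.95
tool_pos: [506.1, -422.5, 240.9]
ee_rot: [0.0, 0.312, 0.95, -0.0]
ft_force: [-1.2, -0.5, 2.7]
finger_gap: 21.5
finger_force: 12.0
```

```bash
python3 - <<'E'
from h import *
a=2.51;pv=np.array([563.3,-351.3])
s=sense();d=s['tool_pos'][:2]-pv;print('r',np.hypot(*d),'ang',np.arctan2(d[1],d[0]))
b=np.arctan2(d[1],d[0])%(2*np.pi)
L=[b+(a-b)*i/16 for i in range(1,17)]
go(*[(*(pv+92*np.array([np.cos(x),np.sin(x)])),s['tool_pos'][2],2.507) for x in L])
E
```

```text
r 91.28017192386949 ang -2.2473824904051876
t26.9 pos [ 506.1 -422.5  240.9] yaw 2.507 f [-1.2 -0.5  2.7] gap 21.5 j6 -1.68
[0.88, 0.01, -0.0] [-0.001, 0.001, 0.0]
[1.74, 0.17, -0.0] [-0.001, 0.001, 0.0]
[2.58, 0.41, -0.0] [-0.001, 0.001, 0.0]
[3.4, 0.73, -0.0] [-0.001, 0.001, 0.0]
[4.18, 1.13, -0.0] [-0.001, 0.001, 0.0]
[4.92, 1.6, -0.0] [-0.001, 0.001, 0.0]
[5.61, 2.14, -0.01] [-0.001, 0.001, 0.0]
[6.25, 2.75, -0.01] [-0.001, 0.001, 0.0]
[6.82, 3.41, -0.01] [-0.001, 0.001, 0.0]
[7.33, 4.12, -0.01] [-0.001, 0.001, 0.0]
[7.78, 4.88, -0.01] [-0.001, 0.001, 0.0]
[8.14, 5.67, -0.01] [-0.001, 0.001, 0.0]
[8.43, 6.5, -0.01] [-0.001, 0.001, 0.0]
[8.64, 7.35, -0.01] [-0.001, 0.001, 0.0]
[8.77, 8.22, -0.01] [-0.001, 0.001, 0.0]
[8.81, 9.1, -0.01] [-0.001, 0.001, 0.0]
```

>>> move_arm:
  deltas:
    - [[0.9,0,0],[0,0,0],1]
    - [[1.75,0.15,0],[0,0,0],1]
    - [[2.6,0.4,0],[0,0,0],1]
    - [[3.4,0.75,0],[0,0,0],1]
    - [[4.2,1.15,0],[0,0,0],1]
    - [[4.9,1.6,0],[0,0,0],1]
    - [[5.6,2.15,0],[0,0,0],1]
    - [[6.25,2.75,0],[0,0,0],1]

```text
t: 27.75
tool_pos: [468.8, -363.9, 240.8]
ee_rot: [-0.004, 0.313, 0.95, -0.003]
ft_force: [-18.8, -7.4, 9.3]
finger_gap: 22.0
finger_force: 12.0
```

>>> move_arm:
  deltas:
    - [[0.57,0.65,0],[0,0,0],1]
    - [[1.08,1.37,0],[0,0,0],1]
    - [[1.53,2.13,0],[0,0,0],1]
    - [[1.89,2.92,0],[0,0,0],1]
    - [[2.18,3.75,0],[0,0,0],1]
    - [[2.4,4.6,0],[0,0,0],1]
    - [[2.52,5.47,0],[0,0,0],1]
    - [[2.56,6.35,0],[0,0,0],1]

```text
t: 28.55
tool_pos: [488.1, -295.7, 239.5]
ee_rot: [-0.002, 0.312, 0.95, 0.0]
ft_force: [-3.9, -0.8, 0.8]
finger_gap: 21.6
finger_force: 12.0
```

```bash
cat > sp.py <<'E'
from h import *
pv=np.array([563.3,-351.3]);s=sense();d=s['tool_pos'][:2]-pv;print('r',np.hypot(*d),'ang',np.arctan2(d[1],d[0]))
go((*(pv+92*np.array([np.cos(2.51),np.sin(2.51)])),240,2.51))
get_image('top')
for q in('speed_lever','tab_tip'):
  for o in outline_of(q,'top')[:2]:
    m=o['pixels'].astype(np.uint8);print(q,o['confidence'],o['location'],cv2.boundingRect(cv2.findNonZero(m)))
E
python3 sp.py
```

```text
r 93.5820384441684 ang 2.5048680476042735
t28.6 pos [ 488.1 -295.7  239.5] yaw 2.507 f [-3.9 -0.8  0.8] gap 21.6 j6 -1.54
[-0.16, -0.05, -0.05] [-0.001, -0.004, -0.003]
speed_lever 0.54 [348.0, 172.0] (336, 159, 25, 27)
speed_lever 0.53 [256.6, 214.4] (234, 204, 41, 20)
```

>>> move_arm:
  deltas:
    - [[0,0,0],[0,0,0],3]
    - [[0,0,0],[0,0,0],6]
    - [[0,0,0],[0,0,0],6]
    - [[0,0,0],[0,0,0],6]
    - [[0,0,-3],[0,0,0],6]
    - [[0,0,-7],[0,0,0],6]
    - [[-2,-0.5,-11],[0,0,0],6]
    - [[-4.5,-1,-14.6],[0,0,0],6]

```text
t: 29.5
tool_pos: [519.5, -331.3, 389.2]
ee_rot: [0.001, 0.311, 0.95, -0.0]
ft_force: [-0.1, 0.2, 0.3]
finger_gap: 59.8
finger_force: 0.0
```

```bash
python3 - <<'E'
from h import *
import pickle
np.set_printoptions(precision=1,suppress=True)
go((528.6,-355.6,385.6,2.486))
p=camera_params('wrist');a=get_image('wrist');pickle.dump((p,a),open('w7.pkl','wb'));cv2.imwrite('pics/w7.png',cv2.cvtColor(a,cv2.COLOR_RGB2BGR))
for q in('speed_lever','tab_tip'):
  for o in outline_of(q,'wrist')[:2]:
    m=o['pixels'].astype(np.uint8);x,y,w,h=b=cv2.boundingRect(cv2.findNonZero(m));print(q,o['confidence'],o['location'],b)
    for r in range(y,y+h,10):
        c=np.flatnonzero(m[r]);print(r,c.min(),c.max(),end=' | ')
    print()
print(proj('wrist',[(563.3,-351.3,58),(466.2,-279.9,52)],p))
h=cv2.cvtColor(a,cv2.COLOR_RGB2HSV);y=((h[...,0]>15)&(h[...,0]<32)&(h[...,1]>190)).astype(np.uint8)
n,l,st,ce=cv2.connectedComponentsWithStats(y)
for i in range(1,n):
    if st[i,4]>60: print('brass',st[i],ce[i])
E
```

```text
t29.5 pos [ 519.5 -331.3  389.2] yaw 2.508 f [-0.1  0.2  0.3] gap 59.8 j6 -1.56
[-2.17, -1.41, 0.37] [0.0, 0.002, 0.022]
speed_lever 0.6 [334.3, 208.5] (315, 129, 37, 165)
129 326 343 | 139 325 343 | 149 325 343 | 159 320 350 | 169 320 351 | 179 324 346 | 189 324 342 | 199 324 342 | 209 324 341 | 219 324 340 | 229 324 340 | 239 324 340 | 249 323 339 | 259 324 340 | 269 316 346 | 279 316 348 | 289 321 342 | 
tab_tip 0.83 [332.8, 115.5] (325, 103, 18, 25)
103 326 340 | 113 325 341 | 123 325 341 | 
[[331.4 279.3]
 [333.  119.7]]
brass [466 385  33  83 845] [485.1 427.6]
brass [142 398  11  24  70] [146.5 410.5]
brass [139 438  25  30 316] [148.6 454.3]
```

```bash
python3 - <<'E'
from h import *
import pickle
p,a=pickle.load(open('w7.pkl','rb'))
m=outline_of('speed_lever','wrist')[0]['pixels']; 
L=[]
for r in list(range(131,152))+list(range(195,252)):
    c=np.flatnonzero(m[r]);L.append(unproj('wrist',((c.min()+c.max())/2,r),53,p)[:2])
L=np.array(L);v=np.linalg.svd(L-L.mean(0))[2][0];v*=np.sign(v@[-1,1]);print('lever',np.arctan2(v[1],v[0]))
t=outline_of('tab_tip','wrist')[0]['pixels'];T=[]
for r in range(105,127):
    c=np.flatnonzero(t[r]);T.append(unproj('wrist',((c.min()+c.max())/2,r),52,p)[:2])
T=np.mean(T,0);n=np.array([-v[1],v[0]]);print('tab offset from lever line mm',(T-L.mean(0))@n,T)
# gradient check on bar edges
g=cv2.cvtColor(a,cv2.COLOR_RGB2GRAY)
for r in(108,112,118,124,132,138,200,225,245): 
    d=np.diff(g[r,310:360].astype(int));print(r,310+d.argmax(),310+d.argmin())
E
```

```text
lever 2.496014673111449
tab offset from lever line mm 1.1915258209241346 [ 463.89120263 -278.26538223]
108 325 341
112 325 340
118 325 341
124 325 341
132 325 343
138 325 343
200 323 341
225 323 320
245 323 340
```

The lever matches the tab within about 0.01 rad (1.2 mm at the tip). Next, the lift lever.

```bash
python3 -c "
from h import *
go((395,193,411,np.pi+.103),(458,199,411,np.pi+.103))"
```

```text
t29.8 pos [ 519.5 -331.3  385.1] yaw 2.508 f [ 0.1  0.7 -1.2] gap 60.5 j6 -1.56
[41.09, 34.87, -2.51] [0.001, -0.002, -0.737]
[36.37, 39.09, -2.52] [0.001, -0.002, -0.737]
```

>>> move_arm:
  deltas:
    - [[3.4,2.9,-2.5],[0,0,-0.1],6]
    - [[6.8,5.8,-2.5],[0,0,-0.2],6]
    - [[10.3,8.7,-2.5],[0,0,-0.3],6]
    - [[13.7,11.6,-2.5],[0,0,-0.4],6]
    - [[17.1,14.5,-2.5],[0,0,-0.5],6]
    - [[20.5,17.4,-2.5],[0,0,-0.6],6]
    - [[24,20.4,-2.5],[0,0,-0.7],6]
    - [[27.4,23.3,-2.5],[0,0,-0.737],6]

```text
t: 30.55
tool_pos: [435.3, 20.5, 409.0]
ee_rot: [-0.002, -0.053, 0.999, 0.0]
ft_force: [0.6, 0.4, 0.4]
finger_gap: 60.2
finger_force: 0.0
```

```bash
python3 -c "
from h import *
go((395,193,411,np.pi+.103),(458,199,411,np.pi+.103))"
```

```text
t30.6 pos [435.3  20.5 409. ] yaw -3.035 f [0.6 0.4 0.4] gap 60.2 j6 -1.71
[2.17, 17.58, -0.18] [0.001, -0.003, 0.004]
[-4.16, 17.51, -0.2] [0.001, -0.003, 0.004]
```

>>> move_arm:
  deltas:
    - [[1.5,4,-0.2],[0,0,0],6]
    - [[2.2,8.5,-0.2],[0,0,0],6]
    - [[2.2,13,-0.2],[0,0,0],6]
    - [[2.2,16.5,-0.2],[0,0,0],6]
    - [[2.2,17.5,-0.2],[0,0,0],6]
    - [[2.2,17.5,-0.2],[0,0,0],6]
    - [[2.2,17.5,-0.2],[0,0,0],6]
    - [[2.2,17.5,-0.2],[0,0,0],6]

```text
t: 31.35
tool_pos: [397.0, 189.3, 413.0]
ee_rot: [-0.0, -0.051, 0.999, -0.0]
ft_force: [-0.0, 0.1, -0.4]
finger_gap: 60.1
finger_force: 0.0
```

```bash
python3 - <<'E'
from h import *
go((458,199,411,np.pi+.103))
p=camera_params('wrist');a=get_image('wrist')
for o in outline_of('lift_lever','wrist')[:1]:
    m=o['pixels'].astype(np.uint8);print(o['confidence'],o['location'],cv2.boundingRect(cv2.findNonZero(m)))
print(proj('wrist',[(458,199,246.5),(458,199,258)],p))
E
```

```text
t31.4 pos [397.  189.3 413. ] yaw -3.040 f [-0.   0.1 -0.4] gap 60.1 j6 -1.30
[-6.16, 0.35, 0.2] [-0.001, -0.001, -0.002]
0.58 [326.7, 463.9] (293, 447, 65, 33)
[[327.86099684 461.26251823]
 [328.42897528 483.82001304]]
```

>>> move_arm:
  deltas:
    - [[-1.5,0.2,0.2],[0,0,0],6]
    - [[-3,0.3,0.2],[0,0,0],6]
    - [[-4.5,0.3,0.2],[0,0,0],6]
    - [[-5.6,0.3,0.2],[0,0,0],6]
    - [[-6.2,0.3,0.2],[0,0,0],6]
    - [[-6.2,0.3,0.2],[0,0,0],6]
    - [[-6.2,0.3,0.2],[0,0,0],4]
    - [[-6.2,0.3,0.2],[0,0,0],2]
  squeeze: 15

```text
t: 32.25
tool_pos: [457.8, 199.8, 411.7]
ee_rot: [0.0, -0.052, 0.999, 0.0]
ft_force: [0.6, 0.4, -0.0]
finger_gap: 47.3
finger_force: 0.0
```

>>> move_arm:
  deltas:
    - [[0,0,0],[0,0,0],2]
    - [[0,0,0],[0,0,0],2]
    - [[0,0,0],[0,0,0],2]
    - [[0,0,0],[0,0,0],2]
    - [[0.4,0,0.6],[0,0,0],2]
    - [[0.75,0,1.3],[0,0,0],2]
    - [[1.05,0,2],[0,0,0],2]
    - [[1.3,0,2.7],[0,0,0],2]
  squeeze: 15

```text
t: 33.05
tool_pos: [445.2, 197.4, 385.2]
ee_rot: [0.001, -0.051, 0.999, -0.001]
ft_force: [-1.7, -6.8, 1.9]
finger_gap: 26.1
finger_force: 15.0
```

>>> move_arm:
  deltas:
    - [[0.25,0,1],[0,0,0],2]
    - [[0.4,0,2],[0,0,0],2]
    - [[0.45,0,3],[0,0,0],2]
    - [[0.4,0,4],[0,0,0],2]
    - [[0.2,0,5],[0,0,0],2]
    - [[0,0,5.9],[0,0,0],2]
    - [[-0.4,0,7],[0,0,0],2]
    - [[-0.7,0,7.6],[0,0,0],2]

```text
t: 33.85
tool_pos: [452.1, 198.2, 307.8]
ee_rot: [-0.001, -0.051, 0.999, -0.002]
ft_force: [-3.3, -7.5, 1.9]
finger_gap: 26.2
finger_force: 15.0
```

>>> move_arm:
  deltas:
    - [[-0.15,0,0.3],[0,0,0],2]
    - [[-0.3,0,0.5],[0,0,0],2]
    - [[-0.45,0,0.75],[0,0,0],2]
    - [[-0.6,0,1],[0,0,0],2]
    - [[-0.7,0,1.2],[0,0,0],2]
    - [[-0.8,0,1.4],[0,0,0],2]
    - [[-0.85,0,1.6],[0,0,0],2]
    - [[-0.85,0,1.6],[0,0,0],2]

```text
t: 34.65
tool_pos: [460.9, 199.0, 292.5]
ee_rot: [0.0, -0.051, 0.999, -0.002]
ft_force: [0.4, -5.9, 1.2]
finger_gap: 26.0
finger_force: 15.0
```

>>> move_arm:
  deltas:
    - [[-0.1,0,0.2],[0,0,0],2]
    - [[-0.2,0,0.4],[0,0,0],2]
    - [[-0.3,0,0.6],[0,0,0],2]
    - [[-0.35,0,0.8],[0,0,0],2]
    - [[-0.35,0,0.8],[0,0,0],2]
    - [[-0.35,0,0.8],[0,0,0],2]
    - [[-0.35,0,0.8],[0,0,0],2]
    - [[-0.35,0,0.8],[0,0,0],2]

```text
t: 35.45
tool_pos: [464.1, 199.3, 287.9]
ee_rot: [0.001, -0.051, 0.999, -0.001]
ft_force: [-6.5, -9.0, 15.1]
finger_gap: 26.0
finger_force: 15.0
```

>>> move_arm:
  deltas:
    - [[0,0,0.1],[0,0,0],2]
    - [[0,0,0.2],[0,0,0],2]
    - [[0,0,0.3],[0,0,0],2]
    - [[0,0,0.4],[0,0,0],2]
    - [[0,0,0.4],[0,0,0],2]
    - [[0,0,0.4],[0,0,0],2]
    - [[0,0,0.4],[0,0,0],2]
    - [[0,0,0.4],[0,0,0],2]

```text
t: 36.25
tool_pos: [464.8, 199.3, 285.8]
ee_rot: [0.004, -0.051, 0.999, -0.001]
ft_force: [-3.4, -9.4, 21.4]
finger_gap: 25.8
finger_force: 15.0
```

Firmly at the stop. I'll relax a little, release and retreat towards the robot.

>>> move_arm:
  deltas:
    - [[0,0,-0.3],[0,0,0],2]
    - [[0,0,-0.3],[0,0,0],4]
    - [[0,0,-0.3],[0,0,0],6]
    - [[0,0,-0.3],[0,0,0],6]
    - [[0,0,-0.3],[0,0,0],6]
    - [[2,0,-0.3],[0,0,0],6]
    - [[5,0,-0.3],[0,0,0],6]
    - [[8,0,-2],[0,0,0],6]

```text
t: 37.05
tool_pos: [383.3, 192.0, 297.7]
ee_rot: [-0.003, -0.052, 0.999, -0.001]
ft_force: [0.3, -0.1, 0.2]
finger_gap: 59.8
finger_force: 0.0
```

```bash
python3 - <<'E'
from h import *
go((395,193,411,np.pi+.103))
a=get_image('side')
m=(a.max(2)<60).astype(np.uint8); m[:, :300]=0;m[:,350:]=0;m[:290]=0;m[340:]=0
n,l,st,ce=cv2.connectedComponentsWithStats(m)
for i in range(1,n):
    if st[i,4]>20: print(st[i],ce[i])
c,s=np.cos(.103),np.sin(.103)
for th in (0,.05,.1,.2):
    q=th-.6; b=np.array([-47-100*np.cos(q),46,155+100*np.sin(q)])
    print(th,proj('side',(592+c*b[0]-s*b[1],166+s*b[0]+c*b[1],35+b[2])))
for o in outline_of('lift_lever','side')[:2]:
    k=o['pixels'].astype(np.uint8);print(o['confidence'],o['location'],cv2.boundingRect(cv2.findNonZero(k)))
get_image('top')
for q in('block','hammer','mug','ring_stand','bowl','bench_block'):
  for o in outline_of(q,'top')[:2]:
    k=o['pixels'].astype(np.uint8);print(q,o['confidence'],o['location'],cv2.boundingRect(cv2.findNonZero(k)))
E
```

```text
t37.0 pos [383.3 192.  297.7] yaw -3.038 f [ 0.3 -0.1  0.2] gap 59.8 j6 -1.29
[-1.11, -0.04, -11.34] [-0.001, -0.006, 0.0]
[323 315  10  15 122] [327.91803279 322.18852459]
0 [[327.83012038 322.78382149]]
0.05 [[329.21180861 321.64776094]]
0.1 [[330.49584194 320.45555107]]
0.2 [[332.75506082 317.91114517]]
0.58 [319.0, 315.6] (289, 300, 46, 30)
block 0.92 [484.1, 290.4] (472, 272, 20, 50)
block 0.87 [254.6, 211.2] (234, 204, 40, 20)
mug 0.82 [149.8, 229.4] (135, 213, 37, 37)
ring_stand 0.77 [303.0, 163.6] (294, 149, 23, 27)
bowl 0.83 [402.0, 178.8] (386, 166, 32, 32)
bench_block 0.7 [348.6, 169.4] (337, 159, 24, 26)
```

```bash
python3 -c "
from bench import *
print(job_done())"
```

```text
the job is handed in; nothing more can be done
None
```

I set the machine up in the order asked and handed the job in at about 37 s. The lift lever was raised and the block pushed brass side up to the end stop. The speed lever was then set to within about 0.01 rad of the index tab, and the lift lever lowered fully. The handed-in result itself was not reported back.

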